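Lock the spindle and take off its cap, whichever way it is threaded

ROBOT

A 7-joint arm with a two-finger parallel gripper is mounted at the origin on a cart in front of the work surface, level with it; the furniture and walls round the work are solid. World frame = base frame: x ahead of the robot, y to its left, z up, the work surface at z = 0. Lengths are in m, angles in rad, forces in N, time in s.
With the tool pointing down it reaches from about 0.425 to 0.925 m from the base axis. Payload 6.8 kg.
Tool frame: the origin (TCP) lies on the mounting face of the last link; the fingertips stand 173 mm ahead of it and the grasp point (between the pads) lies 155 mm ahead of it; z points along the fingers, y is the line along which they close (so a half turn about z gives the same grasp; the last joint's range is limited). The gripper opens to 85 mm and grips with 20 to 120 N. Pads are 22 mm wide; open, the fingers measure 114 mm over their backs; the gripper's body (76 mm by 85 mm) begins 54 mm behind the grasp point. The pads swing forward as they close: fully open they stand 13 mm farther back than shut.
Start: joints at [-1.288, 0.477, 0.022, 1.555, -0.011, 1.109, -0.083], TCP at [0.257, 0.624, 0.405] pointing down, gripper open.
Joint ranges: [-2.96, 2.96], [-0.34, 2.1], [-1.41, 1.46], [0.24, 2.44], [-1.37, 4.51], [0.17, 1.92], [-2.96, 2.96]. Speed limits (rad/s): [2.39, 2.39, 3.14, 3.14, 3.14, 3.14, 3.14].

INTERFACE

Orientations are given as a rotation vector (axis times angle).
In Python, from bench import r gives the robot as it stands.
- The arm moves only by the tool carry_out, never from a script. Its argument "moves" is a list of rows, each a list of 5 numbers: the shift along the tool's x, y, z in m, then the turn about the tool's z in rad, then the finger opening in m, from 0 to 0.0854. In form: [[dx, dy, dz, roll, claw], ...]. A call has exactly 8 rows; each row is the pose to reach, as a shift and turn from the pose commanded when the call began, along the tool's axes at that moment; what a row does not reach only later rows make up. A row lasts 1/10 s, in which the tool goes at most 50 mm and 8.59 degrees, less where a joint would pass 70% of its speed; a pose out of reach is approached as far as the arm can. A call with a gripper value outside its range is refused whole. The fingers move at their own pace and stop on an object; "force" is the grip in N (left out, the last holds). Time passes only in rows, so rows that repeat a pose let the fingers close, or fill a call up. It gives the time, the measured TCP pose, the force, the opening and the grip force at its end, in the units of the state.
- r.get_obs(): the state, without advancing time (a new reading comes with each control period).
- r.grab_frame(name): name is "scene" or "top" or "wrist"; returns the picture (400x640x3 uint8, red, green, blue); there is no depth.
- r.calibration(name): a dict with "fx", "fy", "cx", "cy" (pixels), "k1" (the pictures are not rectified: a ray, as slopes to the right and down, at radius r is drawn at 1 + k1 r^2 times it, then the intrinsics apply), "rvec" (rotation vector, rad) and "tvec" (3), from world to camera coordinates, as OpenCV has them. Camera axes: x right, y down, z forward; pixel columns grow to the right and rows downward; lengths in m; the calibration is good to about 2 mm. A picture is of the moment at which its call begins: read the wrist's pose just before it. calibration takes no time and is no camera call; for the wrist camera it gives the pose at the moment of the call.
- r.hand_in(): hands the job in; it is judged then, once.
The state is a dict: "clock": time; "joints": joint angles; "qvel": joint speeds; "tau": joint torques, N m; "tcp_pos": TCP position; "orientation": TCP orientation; "contact_force": force on the tool from outside, world axes, zero at the start; "moment": the same for the moment, N m; "grip_width": finger opening in m; "gripper_force": force on a finger pad.
Only numpy, scipy, OpenCV 4.12 (cv2) and the standard library are available. Lean on these libraries where they do the work, as an engineer would, in place of code of your own. Each camera call takes 0.05 s, during which the arm holds its last target. There are 200 camera calls.

TASK

Lock the spindle of the front stand (the one nearer to you) by sliding the steel stop plate lengthwise fully home into the slot at its foot; then unscrew the knurled cap of that stand and lift it off. One of the two stands has a left-hand thread and nobody knows which, so try both ways to find which one loosens it. Finish holding the cap upright and still in the gripper, well clear above the spindle, with the plate still home and the rear stand and the other things left as they are.

Things in the scene. Friction and masses are not known exactly. Their poses are not given: they have to be found in the camera images.
- stand_a: One of two identical dark steel spindle stands, fixed, 90 x 115 mm; the FRONT one (smaller x) is the one to work on; which is in front varies. Origin on the bench on the vertical spindle axis. The spindle spins freely until locked: 40 mm square collar, 5-15 mm up, sides along x and y; seat disc 62 mm across, top 20 mm up; post top 45 mm up; capped, 58 mm.
- stand_b: The other of two identical dark steel spindle stands, fixed, 90 x 115 mm; the FRONT one (smaller x) is the one to work on; which is in front varies. Origin on the bench on the vertical spindle axis. The spindle spins freely until locked: 40 mm square collar, 5-15 mm up, sides along x and y; seat disc 62 mm across, top 20 mm up; post top 45 mm up; capped, 58 mm.
- slot_a (a point): Slot of stand_a: where the plate's centre is when home (axes as the stand's). Slot runs along x, open at -x, floor = bench, 42.4 mm wide (between collar and 20 mm high cheek), 15 mm high under disc and lip. Mouth 28 mm toward -x, slightly flared; end stop 32 mm toward +x. Home, the plate's rear sticks out 4 mm and the spindle has 0.12 rad play.
- slot_b (a point): Slot of stand_b: where the plate's centre is when home (axes as the stand's). Slot runs along x, open at -x, floor = bench, 42.4 mm wide (between collar and 20 mm high cheek), 15 mm high under disc and lip. Mouth 28 mm toward -x, slightly flared; end stop 32 mm toward +x. Home, the plate's rear sticks out 4 mm and the spindle has 0.12 rad play.
- cap_a: Cap of stand_a: round knurled dark steel, 50 mm across, 38 mm high, 0.22 kg; origin centre of underside, 20 mm above the bench when seated, z up. Short hidden thread, right- or left-hand, unlike the other stand's. Wrong way: hard stop (over 0.4 N m) after 0.1 to 0.45 rad. Right way: turns easily (under 0.1 N m), lifts straight off after 1.1 to 2.1 rad.
- cap_b: Cap of stand_b: round knurled dark steel, 50 mm across, 38 mm high, 0.22 kg; origin centre of underside, 20 mm above the bench when seated, z up. Short hidden thread, right- or left-hand, unlike the other stand's. Wrong way: hard stop (over 0.4 N m) after 0.1 to 0.45 rad. Right way: turns easily (under 0.1 N m), lifts straight off after 1.1 to 2.1 rad.
- stop_plate: Loose steel stop plate with two holes, 40 mm (its x) x 64 mm (its y) x 12 mm, 0.24 kg, lying flat on the bench to the right; a clamp fixture with a lever 0.22 m high stands between it and the front stand. Origin at the centre of its underside. Grip one end across the 40 mm, enter the other, push the last 20 mm from behind.
- star_disc_1: Bystander: black toothed disc, 60 mm, 9 mm high, lying flat; leave it alone. A big open carton, 0.25 m high, stands to the left; its wall runs about 0.13 m left of the front cap.
- core_2: Bystander: black winding core standing, 62 mm wide, 97 mm high; leave it alone. It stands just under the front edge of a shelf whose underside is 0.38 m above the bench; keep arm and wrist clear of the shelf.

How it is judged:
By the outcome, as a careful person would: the job done as asked, in the order asked, and still so for the second after the job is handed in, while the arm keeps its last pose, push and grip.
It also fails if it takes over 72 s, if anything falls off the work surface, if the arm or the gripper's body presses on something with over 40 N, if the wrist force passes 120 N, or if a joint passes its speed limit or range.

## Working session

There is one attempt and no reset: what is moved stays moved. The work goes in short steps, Python scripts to look and compute and a tool call to move; the robot and the scene stay as the last step left them, time stands still between calls to the robot, and variables do not carry over. Pictures are saved under pics/ and viewed, at most 10 in all, crops included, and the job is handed in when it is done.

Besides the shell and the picture viewer there is one more tool, called after ">>>" by a JSON object that holds its "fn" and its "kwargs". carry_out: Moves the arm, as the interface text tells. Its arguments: {"type":"object","properties":{"moves":{"type":"array","items":{"type":"array","items":{"type":"number"}}},"force":{"type":"number"}},"required":["moves"]}

```bash
ls; mkdir -p pics; python3 - <<'E'
from bench import r
import cv2,numpy as np
o=r.get_obs();print({k:np.round(v,3) for k,v in o.items()})
for n in("top","scene"):
    im=r.grab_frame(n);cv2.imwrite(f"pics/{n}0.png",im[:,:,::-1]);c=r.calibration(n);print(n,{k:np.round(v,4).tolist() for k,v in c.items()})
E
```

```text
pics
{'clock': np.float64(0.0), 'joints': array([-1.288,  0.478,  0.022,  1.556, -0.011,  1.109, -0.083]), 'qvel': array([ 0.001, -0.001,  0.001,  0.002,  0.001,  0.001, -0.001]), 'tau': array([ 0.0000e+00, -5.9646e+01,  1.6080e+00, -2.8121e+01,  1.2000e-02,
        9.0000e-03, -0.0000e+00]), 'tcp_pos': array([0.257, 0.624, 0.404]), 'orientation': array([-6.100e-01, -3.082e+00,  3.000e-03]), 'contact_force': array([ 0.16 , -0.187, -0.264]), 'moment': array([ 0.031, -0.048, -0.037]), 'gripper_force': np.float64(0.0), 'grip_width': np.float64(0.085)}
top {'fx': 437.1584, 'fy': 437.1584, 'cx': 315.4095, 'cy': 198.6699, 'k1': -0.0472, 'rvec': [2.1209, -2.1656, 0.1847], 'tvec': [-0.1424, 0.5932, 0.8069]}
scene {'fx': 469.1907, 'fy': 469.1907, 'cx': 320.8713, 'cy': 201.9608, 'k1': -0.114, 'rvec': [1.0199, -2.1285, 1.3046], 'tvec': [0.2745, 0.2945, 0.3636]}
```

View pics/top0.png

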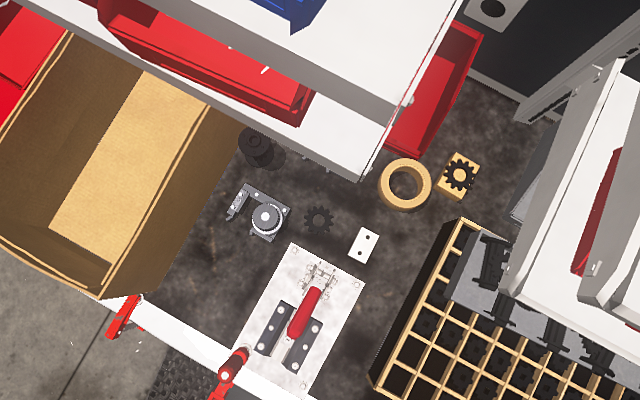

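View pics/scene0.png

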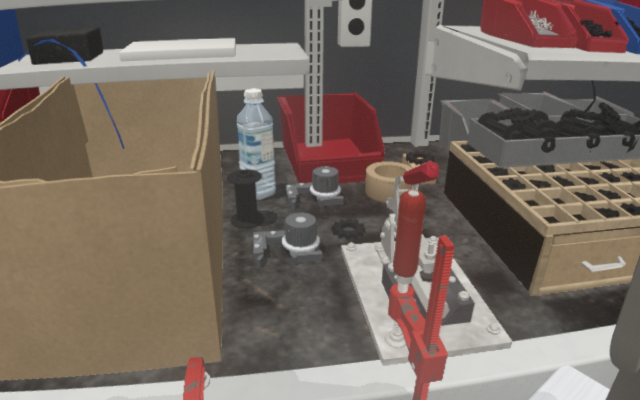

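The top view shows the front cap at (266,217), its cheek around (238,200), the plate at (363,244) and the toothed disc at (319,220). The clamp's red handle is at (305,310). The scene view shows the front cap at (300,229) and the rear one at (325,180). The front stand and plate need a closer crop.

```bash
cat > h.py <<'E'
from bench import r
import cv2,numpy as np
from scipy.spatial.transform import Rotation as R
def K(c): return np.array([[c['fx'],0,c['cx']],[0,c['fy'],c['cy']],[0,0,1.]])
def und(c,uv):
    d=(np.array(uv,float).reshape(-1,2)-[c['cx'],c['cy']])/c['fx']; s=d.copy()
    for _ in range(20): s=d/(1+c['k1']*(s**2).sum(1,keepdims=True))
    return s
def w(c,uv,z):
    s=und(c,uv);M=R.from_rotvec(c['rvec']).as_matrix();C=-M.T@np.array(c['tvec'])
    d=np.c_[s,np.ones(len(s))]@M
    return C+d*((z-C[2])/d[:,2])[:,None]
def px(c,P):
    return cv2.projectPoints(np.array(P,float).reshape(-1,3),np.array(c['rvec'],float),np.array(c['tvec'],float),K(c),np.array([c['k1'],0,0,0.]))[0].reshape(-1,2)
E
python3 - <<'E'
from h import *
c=r.calibration("top")
print("cap",w(c,[266,217],.058),"plate",w(c,[363,244],.012),"disc",w(c,[319,220],.009))
im=cv2.imread("pics/top0.png")
a=cv2.resize(im[165:285,215:395],None,fx=4.4,fy=4.4,interpolation=cv2.INTER_CUBIC);cv2.imwrite("pics/crop0.png",a)
g=im.min(2);m=(g>170).astype('uint8')
m[:, :340]=0;m[:,390:]=0;m[:215]=0;m[275:]=0
cs=max(cv2.findContours(m,0,1)[0],key=cv2.contourArea)
b=cv2.boxPoints(cv2.minAreaRect(cs));print(b);print(w(c,b,.012))
s=r.calibration("scene");print("cap scene",w(s,[300,220],.058),w(s,[325,173],.058), "handle top",w(s,[412,195],.2))
E
```

```text
cap [[ 0.55480576 -0.05898699  0.058     ]] plate [[ 0.50171543 -0.24894634  0.012     ]] disc [[ 0.55241431 -0.16162813  0.009     ]]
[[347.20004 254.60007]
 [361.40005 226.20006]
 [379.00003 235.00003]
 [364.80002 263.40002]]
[[ 0.48125151 -0.21644229  0.012     ]
 [ 0.53768205 -0.24707563  0.012     ]
 [ 0.51910193 -0.28201562  0.012     ]
 [ 0.4629856  -0.25108906  0.012     ]]
cap scene [[ 0.55376296 -0.05266904  0.058     ]] [[ 0.67277421 -0.20259995  0.058     ]] handle top [[ 0.31992489 -0.03225681  0.2       ]]
```

View pics/crop0.png

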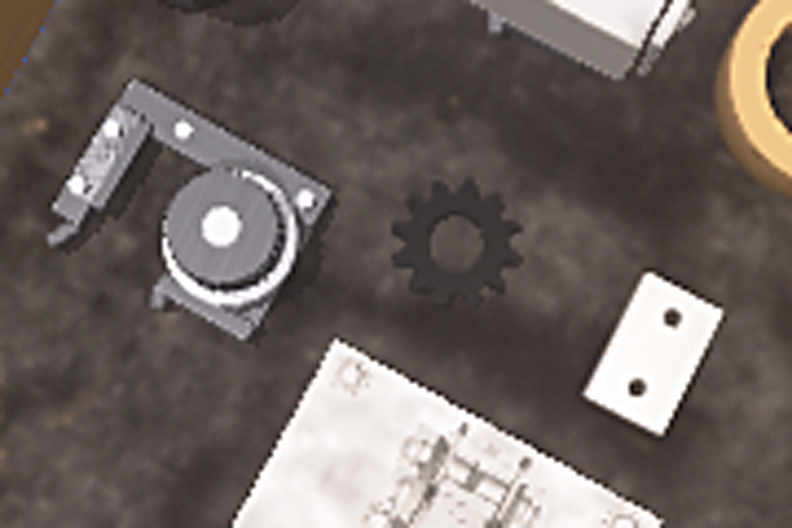

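```bash
python3 - <<'E'
from h import *
c=r.calibration("top")
f=lambda l,z:np.round(w(c,[[215+u/4.4,165+v/4.4] for u,v in l],z),4).tolist()
print("bar back edge z=.02/.005",f([(135,80),(330,187)],.02),f([(135,80),(330,187)],.005))
print("right end",f([(330,187),(245,340)],.005))
print("cheek left",f([(135,80),(52,208)],.02)); print("flare tip",f([(50,240),(75,222)],.02)); print("base left front (150,300)",f([(150,300),(175,275)],.005))
print("cap",f([(221,226)],.058)); print("plate base corner",f([(335,340),(660,520)],.01))
print("handle .22",np.round(w(c,[[318,290],[297,338]],.22),3).tolist(),np.round(w(c,[[318,290],[297,338]],.1),3).tolist())
print("shelf",np.round(w(c,[[215,120],[360,180],[380,160],[460,20]],.38),3).tolist())
s=r.calibration("scene");print("scenecap",w(s,[300,221],.058))
w_=r.calibration("wrist");print(w_);print(R.from_rotvec(r.get_obs()['orientation']).as_matrix().round(3))
E
```

```text
bar back edge z=.02/.005 [[0.6294, -0.0141, 0.02], [0.5777, -0.1036, 0.02]] [[0.6324, -0.0119, 0.005], [0.5798, -0.1029, 0.005]]
right end [[0.5798, -0.1029, 0.005], [0.5095, -0.0629, 0.005]]
cheek left [[0.6294, -0.0141, 0.02], [0.5705, 0.0237, 0.02]]
flare tip [[0.5558, 0.0244, 0.02], [0.5639, 0.0131, 0.02]]
base left front (150,300) [[0.5288, -0.0192, 0.005], [0.5402, -0.0307, 0.005]]
cap [[0.5561, -0.0575, 0.058]]
plate base corner [[0.5084, -0.1045, 0.01], [0.424, -0.2503, 0.01]]
handle .22 [[0.423, -0.153, 0.22], [0.353, -0.12, 0.22]] [[0.417, -0.155, 0.1], [0.335, -0.116, 0.1]]
shelf [[0.637, -0.029, 0.38], [0.558, -0.204, 0.38], [0.582, -0.229, 0.38], [0.767, -0.343, 0.38]]
scenecap [[ 0.55117689 -0.05073164  0.058     ]]
{'fx': 343.2668978465369, 'fy': 343.2668978465369, 'cx': 322.2395181866353, 'cy': 203.54133456055362, 'k1': -0.0669733154220329, 'rvec': array([-2.38400218, -1.59608638, -0.25197813]), 'tvec': array([-0.67418615, -0.03939485,  0.38071166])}
[[-0.925  0.381 -0.001]
 [ 0.381  0.925 -0.002]
 [-0.    -0.002 -1.   ]]
```

>>> {"fn": "carry_out", "kwargs": {"moves": [[-0.01,-0.01,-0.04,0,0.085],[-0.045,-0.042,-0.045,0.02,0.085],[-0.08,-0.075,-0.045,0.04,0.085],[-0.115,-0.107,-0.045,0.06,0.085],[-0.15,-0.14,-0.045,0.08,0.085],[-0.185,-0.172,-0.045,0.1,0.085],[-0.22,-0.205,-0.045,0.107,0.085],[-0.255,-0.237,-0.045,0.107,0.085]], "force": 60}}

```text
clock: 0.9
tcp_pos: [0.403, 0.3057, 0.4495]
orientation: [-0.774, -3.044, 0.0]
contact_force: [0.4, 0.9, 0.1]
grip_width: 0.0849
gripper_force: 0.0
```

>>> {"fn": "carry_out", "kwargs": {"moves": [[-0.026,-0.036,0,0,0.085],[-0.053,-0.072,0,0,0.085],[-0.079,-0.109,0,0,0.085],[-0.106,-0.145,0,0,0.085],[-0.132,-0.181,0,0,0.085],[-0.158,-0.217,0,0,0.085],[-0.185,-0.254,0,0,0.085],[-0.211,-0.29,0,0,0.085]]}}

```text
clock: 1.7
tcp_pos: [0.4491, -0.0497, 0.4497]
orientation: [0.774, 3.045, 0.001]
contact_force: [1.0, 0.7, -0.6]
grip_width: 0.0851
gripper_force: 0.0
```

```bash
python3 - <<'E'
from h import *
c=r.calibration("wrist");im=r.grab_frame("wrist");cv2.imwrite("pics/w1.png",im[:,:,::-1])
np.save("w1.npy",[c],allow_pickle=True)
M=R.from_rotvec(c['rvec']).as_matrix();print("cam",-M.T@c['tvec'],"axis",M[2])
E
```

```text
cam [ 0.37859644 -0.01162013  0.41945868] axis [ 0.27207317 -0.14681543 -0.95101073]
```

View pics/w1.png

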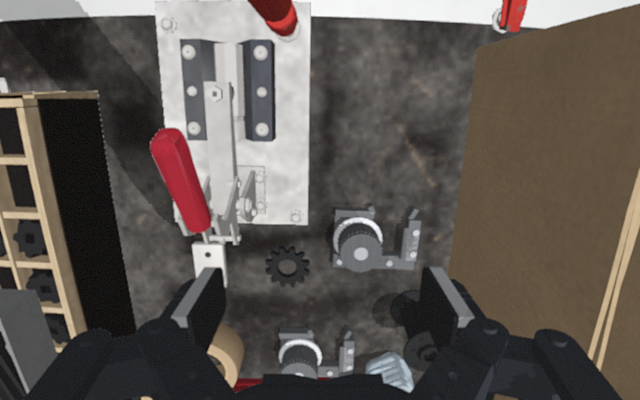

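>>> {"fn": "carry_out", "kwargs": {"moves": [[0.005,-0.045,0,0,0.085],[-0.01,-0.075,0,0,0.085],[-0.05,-0.085,0,0,0.085],[-0.085,-0.105,0,0,0.085],[-0.116,-0.151,0,0,0.085],[-0.116,-0.151,0.04,0,0.085],[-0.116,-0.151,0.08,0,0.085],[-0.116,-0.151,0.12,0,0.085]]}}

```text
clock: 2.55
tcp_pos: [0.4792, -0.236, 0.3281]
orientation: [0.775, 3.044, -0.0]
contact_force: [1.7, 1.0, -0.1]
grip_width: 0.0848
gripper_force: 0.0
```

```bash
python3 - <<'E'
from h import *
c=np.load("w1.npy",allow_pickle=True)[0]
print("cap top w1",w(c,[362,254],.058))
c=r.calibration("wrist");im=r.grab_frame("wrist");b=im[:,:,::-1].copy()
T=r.get_obs()['tcp_pos'];print(T)
P=[[.48125,-.2164,.012],[.5377,-.2471,.012],[.5191,-.282,.012],[.463,-.2511,.012]]
for u in px(c,P): cv2.circle(b,tuple(int(x) for x in u),3,(0,0,255),1)
a=cv2.imread("pics/w1.png")[190:290,300:440]
cv2.imwrite("pics/w2.png",cv2.vconcat([b[100:400],cv2.resize(a,(420,300)).copy() if 0 else cv2.copyMakeBorder(cv2.resize(a,(420,300),interpolation=2),0,0,0,220,0)]))
E
```

```text
cap top w1 [[ 0.55850678 -0.05625806  0.058     ]]
[ 0.47718056 -0.23409104  0.32223165]
```

View pics/w2.png

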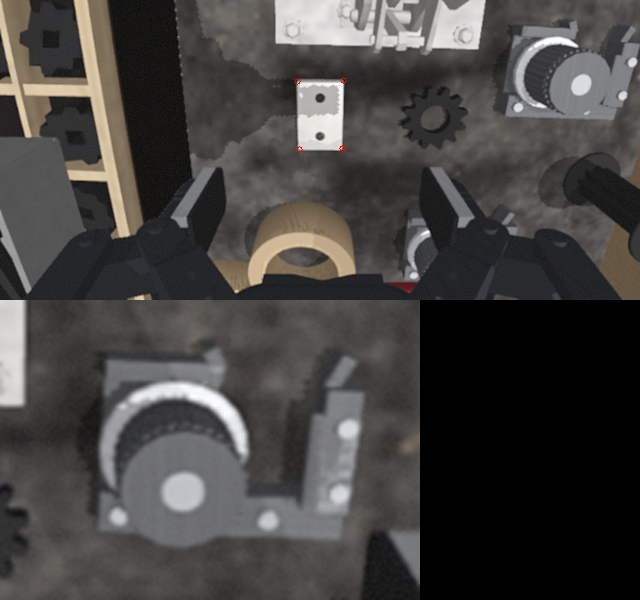

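>>> {"fn": "carry_out", "kwargs": {"moves": [[0,0,0.04,0,0.085],[0,0,0.08,0,0.085],[0,0,0.115,0,0.085],[0,0,0.13,0,0.085],[0,0,0.135,0,0.085],[0,0,0.14,0,0.085],[0,0,0.14,0,0.085],[0,0,0.14,0,0.085]]}}

```text
clock: 3.4
tcp_pos: [0.4799, -0.236, 0.1909]
orientation: [0.773, 3.043, 0.0]
contact_force: [0.5, -0.9, 0.9]
grip_width: 0.0851
gripper_force: 0.0
```

```bash
python3 - <<'E'
from h import *
o=r.get_obs();print(o['tcp_pos'],o['orientation'],o['contact_force'],o['joints'].round(2))
E
```

```text
[ 0.47989552 -0.23597493  0.19092599] [7.73398148e-01 3.04271061e+00 9.08826377e-05] [ 0.47455419 -0.8809733   0.87746936] [-0.02  0.61  0.46  2.06 -0.49  0.58  1.86]
```

>>> {"fn": "carry_out", "kwargs": {"moves": [[0,-0.002,0.01,0,0.085],[0,-0.002,0.018,0,0.085],[0,-0.002,0.018,0,0.06],[0,-0.002,0.018,0,0.035],[0,-0.002,0.018,0,0.03],[0,-0.002,0.018,0,0.03],[0,-0.002,0.018,0,0.03],[0,-0.002,0.018,0,0.03]], "force": 60}}

```text
clock: 4.2
tcp_pos: [0.4785, -0.2378, 0.1724]
orientation: [0.774, 3.044, 0.0]
contact_force: [-1.4, 0.0, 6.0]
grip_width: 0.0383
gripper_force: 63.5
```

>>> {"fn": "carry_out", "kwargs": {"moves": [[0,0,-0.02,0,0.03],[0,0,-0.06,0,0.03],[0,0,-0.1,0,0.03],[0,0,-0.14,0,0.03],[0.002,0.01,-0.163,0.01,0.03],[0.015,0.045,-0.163,0.02,0.03],[0.033,0.085,-0.163,0.023,0.03],[0.049,0.119,-0.163,0.023,0.03]]}}

```text
clock: 5.0
tcp_pos: [0.4919, -0.1076, 0.3348]
orientation: [-0.809, -3.035, -0.001]
contact_force: [0.3, -0.1, -3.0]
grip_width: 0.0383
gripper_force: 61.2
```

```bash
python3 - <<'E'
from h import *
o=r.get_obs();print(o['tcp_pos'],o['orientation'],o['contact_force'],o['joints'].round(2),o['grip_width'])
E
```

```text
[ 0.49187838 -0.10762161  0.33477   ] [-8.08744696e-01 -3.03546481e+00 -1.20202138e-03] [ 0.32859744 -0.08221955 -3.03999431] [-0.44  0.33  0.64  2.06 -0.26  0.83  1.41] 0.03829499149635014
```

>>> {"fn": "carry_out", "kwargs": {"moves": [[0.02,0.03,0,0,0.03],[0.045,0.065,0,0,0.03],[0.067,0.098,0,0,0.03],[0.08,0.117,0.01,0,0.03],[0.08,0.117,0.05,0,0.03],[0.08,0.117,0.09,0,0.03],[0.08,0.117,0.125,0,0.03],[0.08,0.117,0.135,0,0.03]]}}

```text
clock: 5.8
tcp_pos: [0.4793, 0.0317, 0.1968]
orientation: [-0.807, -3.03, 0.004]
contact_force: [-0.1, -0.2, -1.7]
grip_width: 0.038
gripper_force: 61.5
```

```bash
python3 - <<'E'
from h import *
im=r.grab_frame("top")
c=r.calibration("wrist");b=r.grab_frame("wrist");
o=r.get_obs();print(o['tcp_pos'],o['orientation'],o['contact_force'],o['joints'].round(2))
np.save("w3.npy",[c],allow_pickle=True)
cv2.imwrite("pics/top3.png",im[:,:,::-1]);cv2.imwrite("pics/w3.png",b[:,:,::-1])
cv2.imwrite("pics/m3.png",cv2.vconcat([cv2.resize(b[150:400,140:500,::-1],(720,500))[:310],cv2.copyMakeBorder(cv2.resize(im[160:255,200:320,::-1],(366,290),interpolation=2),0,0,0,354,0)]))
E
```

```text
[0.48044487 0.03144767 0.19885246] [-8.08842966e-01 -3.03288171e+00  2.50476393e-03] [ 1.19570497  0.42325104 -2.35166171] [-0.55  0.53  0.44  2.18 -0.45  0.52  1.28]
```

View pics/w3.png

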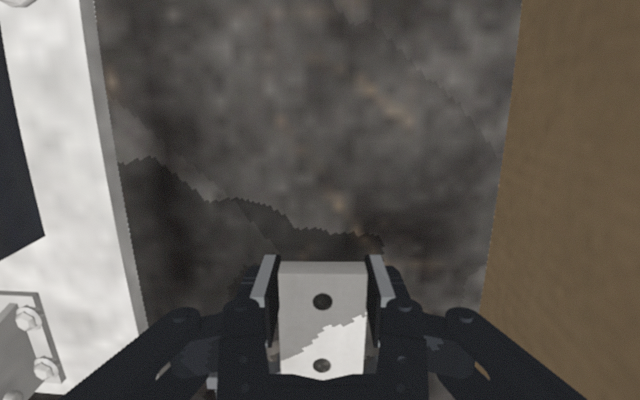

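>>> {"fn": "carry_out", "kwargs": {"moves": [[0,0,0.01,0,0.03],[0,0,0.018,0,0.03],[0,0,0.022,0,0.03],[0,0,0.024,0,0.03],[0,0,0.025,0,0.03],[0,0,0.025,0,0.03],[0,0,0.025,0,0.03],[0,0,0.025,0,0.03]]}}

```text
clock: 6.7
tcp_pos: [0.4811, 0.0318, 0.1749]
orientation: [0.809, 3.035, 0.0]
contact_force: [-0.2, -0.4, -2.7]
grip_width: 0.0381
gripper_force: 61.5
```

```bash
cat > s.py <<'E'
from h import *
o=r.get_obs();p=o['tcp_pos'];A=np.array([.557,-.057]);ex=np.array([.868,-.497]);ey=np.array([.497,.868])
d=p[:2]-A;m=R.from_rotvec(o['orientation']).as_matrix()
print("stand xy",d@ex,d@ey-.0412,"z",p[2],"yang",np.degrees(np.arctan2(m[1,1],m[0,1])),"tilt",m[2].round(4))
F=o['contact_force'];print("F",F[:2]@ex,F[:2]@ey,F[2],"Mz",o['moment'].round(2),"w",o['grip_width'],"t",o['clock'],"j7",o['joints'][6])
E
python3 s.py
```

```text
stand xy -0.11003254588990499 -0.0019029795030681557 z 0.17485961868549796 yang 60.16069547035596 tilt [-2.e-04  3.e-04 -1.e+00]
F 0.025387395023743375 -0.4863825890210204 -2.6613023868512897 Mz [-0.02  0.03 -0.  ] w 0.03808440548990449 t 6.7 j7 1.3132247165787343
```

>>> {"fn": "carry_out", "kwargs": {"moves": [[0,0.002,0.001,0,0.03],[-0.003,0.002,0.001,0,0.03],[-0.006,0.002,0.001,0,0.03],[-0.01,0.002,0.001,0,0.03],[-0.014,0.002,0.001,0,0.03],[-0.018,0.002,0.001,0,0.03],[-0.022,0.002,0.001,0,0.03],[-0.024,0.002,0.001,0,0.03]]}}

```text
clock: 7.5
tcp_pos: [0.5033, 0.0212, 0.1737]
orientation: [0.809, 3.035, 0.0]
contact_force: [-0.1, 0.6, -2.5]
grip_width: 0.0377
gripper_force: 61.5
```

```bash
python3 s.py
```

```text
stand xy -0.08549794111622719 -2.0247440629471425e-05 z 0.17374997851721274 yang 60.14008600354928 tilt [-5.e-04  1.e-04 -1.e+00]
F -0.36530022289819736 0.4621998342831158 -2.4890924286460128 Mz [ 0.06  0.1  -0.02] w 0.0377223132647482 t 7.5 j7 1.3313256392334811
```

>>> {"fn": "carry_out", "kwargs": {"moves": [[-0.002,0,0,0,0.03],[-0.004,0,0,0,0.03],[-0.006,0,0,0,0.03],[-0.008,0,0,0,0.03],[-0.01,0,0,0,0.03],[-0.012,0,0,0,0.03],[-0.014,0,0,0,0.03],[-0.016,0,0,0,0.03]]}}

```text
clock: 8.3
tcp_pos: [0.5168, 0.0135, 0.1737]
orientation: [-0.809, -3.036, 0.0]
contact_force: [0.6, 0.5, -2.6]
grip_width: 0.0382
gripper_force: 61.5
```

```bash
python3 s.py
```

```text
stand xy -0.06992888147412754 1.7039200361577966e-05 z 0.17367257861321372 yang 60.16652828885671 tilt [ 1.e-04 -0.e+00 -1.e+00]
F 0.30050818588500083 0.7439003610073543 -2.6180073858862465 Mz [0.02 0.02 0.02] w 0.0382153535388911 t 8.3 j7 1.3435509011186193
```

>>> {"fn": "carry_out", "kwargs": {"moves": [[-0.002,0,0,0,0.03],[-0.004,0,0,0,0.03],[-0.006,0,0,0,0.03],[-0.008,0,0,0,0.03],[-0.01,0,0,0,0.03],[-0.012,0,0,0,0.03],[-0.014,0,0,0,0.03],[-0.016,0,0,0,0.03]]}}

```text
clock: 9.1
tcp_pos: [0.5303, 0.0057, 0.1736]
orientation: [-0.809, -3.034, -0.0]
contact_force: [-5.0, 2.8, 0.1]
grip_width: 0.0383
gripper_force: 64.3
```

```bash
python3 s.py
```

```text
stand xy -0.05438742344902754 -2.6297887308977808e-05 z 0.17355479512671315 yang 60.15328228313687 tilt [ 1.6e-03 -2.0e-04 -1.0e+00]
F -5.711577908168126 -0.07094684207199808 0.12349567103552313 Mz [ 0.59  0.86 -0.13] w 0.03826106592941872 t 9.1 j7 1.3548279055064132
```

>>> {"fn": "carry_out", "kwargs": {"moves": [[0,0,0,0,0.065],[0,0,0,0,0.065],[0,0,0,0,0.065],[0,0,-0.03,0,0.065],[0.015,0,-0.04,0,0.03],[0.04,0,-0.04,0,0],[0.04,0,-0.04,0,0],[0.04,0,-0.04,0,0]], "force": 60}}

```text
clock: 9.9
tcp_pos: [0.496, 0.0256, 0.214]
orientation: [0.808, 3.035, 0.001]
contact_force: [0.7, 0.3, 0.3]
grip_width: 0.0066
gripper_force: 0.0
```

>>> {"fn": "carry_out", "kwargs": {"moves": [[0,0,0,0,0],[0,0,0,0,0],[0,0,0.02,0,0],[0,0,0.037,0,0],[-0.005,0,0.037,0,0],[-0.01,0,0.037,0,0],[-0.015,0,0.037,0,0],[-0.02,0,0.037,0,0]]}}

```text
clock: 10.7
tcp_pos: [0.5142, 0.0151, 0.1775]
orientation: [0.809, 3.034, 0.001]
contact_force: [-0.2, 0.6, 0.2]
grip_width: 0.0003
gripper_force: 0.0
```

```bash
python3 s.py
```

```text
stand xy -0.07301654515494992 0.00010249020573833284 z 0.17745094121683697 yang 60.137081821602585 tilt [-1.3e-03  9.0e-04 -1.0e+00]
F -0.527072174444009 0.4260892393500207 0.21748724383997725 Mz [ 0.07  0.03 -0.  ] w 0.0003133484386772292 t 10.7 j7 1.3377521217757762
```

Push 24 mm, then creep.

>>> {"fn": "carry_out", "kwargs": {"moves": [[-0.003,0,0,0,0],[-0.006,0,0,0,0],[-0.009,0,0,0,0],[-0.012,0,0,0,0],[-0.015,0,0,0,0],[-0.018,0,0,0,0],[-0.021,0,0,0,0],[-0.024,0,0,0,0]]}}

```text
clock: 11.5
tcp_pos: [0.5335, 0.004, 0.1765]
orientation: [-0.808, -3.033, -0.001]
contact_force: [-8.7, 5.4, 7.3]
grip_width: 0.0001
gripper_force: 5.0
```

```bash
python3 s.py
```

```text
stand xy -0.05072584154738237 6.885421152787868e-05 z 0.1764919739296194 yang 60.178101647573726 tilt [ 3.e-03 -3.e-04 -1.e+00]
F -10.216021875061964 0.3567402350762219 7.273539905637594 Mz [ 1.12  1.77 -0.02] w 0.0001225207434129726 t 11.5 j7 1.3552983216357746
```

>>> {"fn": "carry_out", "kwargs": {"moves": [[-0.001,0,0,0,0],[-0.002,0,0,0,0],[-0.003,0,0,0,0],[-0.004,0,0,0,0],[-0.005,0,0,0,0],[-0.006,0,0,0,0],[-0.006,0,0,0,0],[-0.006,0,0,0,0]]}}

```text
clock: 12.3
tcp_pos: [0.5352, 0.0032, 0.1757]
orientation: [-0.802, -3.024, -0.003]
contact_force: [-15.6, 10.2, 14.2]
grip_width: 0.0003
gripper_force: 9.5
```

```bash
python3 s.py
```

```text
stand xy -0.04879974167189677 0.0002104379569264625 z 0.17565064466491223 yang 60.30239586989884 tilt [ 0.0135 -0.0019 -0.9999]
F -18.61295923749742 1.1258556453345 14.216854176180778 Mz [ 2.05  3.41 -0.02] w 0.0002742987310193493 t 12.3 j7 1.3592699149322807
```

>>> {"fn": "carry_out", "kwargs": {"moves": [[0.01,0,0,0,0],[0.03,0,0,0,0],[0.04,0,-0.02,0,0],[0.05,0,-0.06,0,0],[0.06,0,-0.1,0,0],[0.06,0,-0.12,0,0],[0.06,0,-0.12,0,0],[0.06,0,-0.12,0,0]]}}

```text
clock: 13.1
tcp_pos: [0.4876, 0.0304, 0.2969]
orientation: [0.808, 3.034, 0.001]
contact_force: [-0.4, -0.2, -0.7]
grip_width: 0.0
gripper_force: 0.0
```

```bash
python3 s.py; python3 - <<'E'
from h import *
im=r.grab_frame("top")
c=r.calibration("wrist");b=r.grab_frame("wrist");
np.save("w4.npy",[c],allow_pickle=True)
cv2.imwrite("pics/top4.png",im[:,:,::-1]);cv2.imwrite("pics/w4.png",b[:,:,::-1])
P=px(c,[[.5561,-.0575,.02],[.5775,-.0212,.012]]);print(P)
u,v=P.mean(0).astype(int);print(u,v)
a=b[max(0,v-75):min(400,v+75),max(0,u-100):u+100,::-1]
t=im[160:260,205:325,::-1]
cv2.imwrite("pics/m4.png",cv2.vconcat([cv2.resize(a,(400,300),interpolation=2),cv2.resize(t,(400,300),interpolation=2)]))
E
```

```text
stand xy -0.10370291155278276 0.00016907036997599462 z 0.2968684335888583 yang 60.15573369496472 tilt [-0.0017  0.0013 -1.    ]
F -0.21526999159973662 -0.3959387396307221 -0.7185455596267319 Mz [ 0.02  0.01 -0.05] w 3.084135399357028e-05 t 13.1 j7 1.158202687415013
[[273.35038486 318.79952485]
 [322.64579423 313.7179313 ]]
297 316
```

View pics/m4.png

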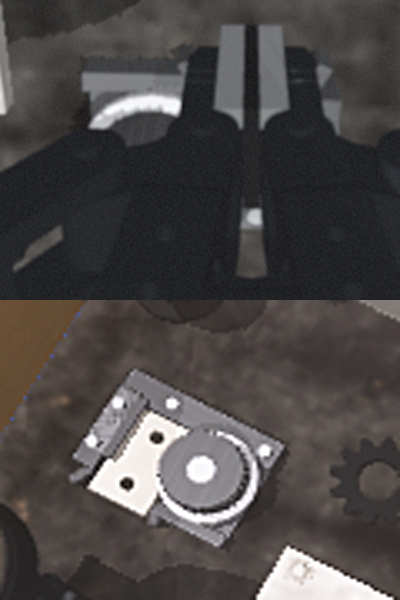

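```bash
python3 - <<'E'
from h import *
c=r.calibration("top");A=np.array([.5561,-.0575]);ex=np.array([.868,-.497]);ey=np.array([.497,.868])
def q(u,v,z):
    p=w(c,[[205+u/3.3333,160+(v-300)/3]],z)[0,:2]-A;print(u,v,(p@ex).round(4),(p@ey).round(4))
for u,v in[(88,488),(140,518),(126,484),(157,437),(140,413)]:q(u,v,.012)
print("bar");[q(*t,.02) for t in[(135,370),(285,445),(140,410)]];q(285,445,.005);q(200,469,.058)
im=cv2.imread("pics/top4.png");cv2.imwrite("pics/c4.png",cv2.resize(im[175:245,220:295],(750,600),interpolation=cv2.INTER_CUBIC)[:, :])
E
```

```text
88 488 -0.0415 0.0606
140 518 -0.0439 0.0228
126 484 -0.0281 0.0417
157 437 0.0088 0.0411
140 413 0.0181 0.0585
bar
135 370 0.0416 0.0743
285 445 0.0406 -0.031
140 410 0.0193 0.0579
285 445 0.0421 -0.0293
200 469 -0.0002 0.0004
```

View pics/c4.png

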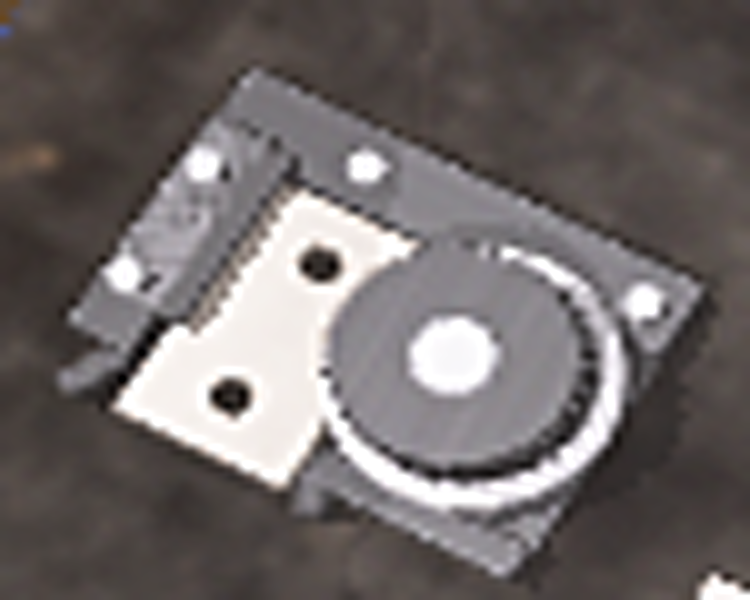

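The top crop shows the plate at its stop: its front edge meets the end bar with no dark gap, and its rear is about 4 mm outside the mouth. By calculation the rear is at -42 mm and the mouth at -38 mm. Next is the cap.

>>> {"fn": "carry_out", "kwargs": {"moves": [[-0.015,-0.006,0,-0.14,0.05],[-0.03,-0.012,0,-0.28,0.085],[-0.045,-0.018,0,-0.42,0.085],[-0.06,-0.024,0,-0.56,0.085],[-0.075,-0.03,0,-0.7,0.085],[-0.09,-0.036,0,-0.84,0.085],[-0.104,-0.041,0,-0.98,0.085],[-0.104,-0.041,0,-1.1,0.085]], "force": 90}}

```text
clock: 14.0
tcp_pos: [0.5577, -0.0591, 0.2952]
orientation: [0.9, -3.008, 0.001]
contact_force: [0.2, 0.2, 0.1]
grip_width: 0.0849
gripper_force: 0.0
```

```bash
python3 s.py;python3 - <<'E'
from h import *
o=r.get_obs();print(o['tcp_pos'],o['joints'].round(2))
c=r.calibration("wrist");b=r.grab_frame("wrist")
print(px(c,[[.557,-.057,.058]]))
cv2.imwrite("pics/w5.png",b[:,:,::-1]);np.save("w5.npy",[c],allow_pickle=True)
P=px(c,[[.557,-.057,.058]])[0].astype(int);a=b[max(0,P[1]-60):P[1]+60,max(0,P[0]-80):P[0]+80]
m=((a.min(2)>150)&(np.ptp(a.astype(int),axis=2)<25)).astype('uint8')
n,l,s,ce=cv2.connectedComponentsWithStats(m)
off=np.array([max(0,P[0]-80),max(0,P[1]-60)])
for i in range(1,n):
    if s[i,4]>20:print(s[i],ce[i]+off,w(c,ce[i]+off,.058))
E
```

```text
stand xy 0.001649687104618486 -0.04268009074317654 z 0.29519551928854515 yang 123.32302131424154 tilt [ 1.6e-03 -4.0e-04 -1.0e+00]
F 0.10931265270443392 0.2989082606754404 0.09774115120744847 Mz [-0.02  0.05 -0.05] w 0.08485258247466049 t 14.0 j7 2.313151795923105
[ 0.55769602 -0.0591037   0.29519552] [-0.25  0.43  0.31  1.95 -0.18  0.79  2.31]
[[324.65741662 223.35443529]]
[  39    2  121  105 2929] [357.08091499 221.67599863] [[ 0.54453989 -0.04013477  0.058     ]]
[24 30 11 11 95] [273.31578947 197.94736842] [[ 0.5604732  -0.09356736  0.058     ]]
[ 68  49  26  23 485] [324.35463918 223.02061856] [[ 0.55691451 -0.0572909   0.058     ]]
[ 63 100  11  10  79] [311.82278481 267.46835443] [[ 0.58847711 -0.04662122  0.058     ]]
[109 102  33  18 347] [370.59654179 275.08069164] [[ 0.57140453 -0.00987299  0.058     ]]
```

>>> {"fn": "carry_out", "kwargs": {"moves": [[0,0.001,0,0.14,0.085],[0,0.001,0,0.28,0.085],[0,0.001,0,0.42,0.085],[0,0.001,0,0.56,0.085],[0,0.001,0,0.7,0.085],[0,0.001,0,0.84,0.085],[0,0.001,0,0.98,0.085],[0,0.001,0,1.12,0.085]]}}

```text
clock: 14.85
tcp_pos: [0.5561, -0.0559, 0.2954]
orientation: [-0.851, -3.022, 0.001]
contact_force: [0.7, 0.2, 0.3]
grip_width: 0.0847
gripper_force: 0.0
```

>>> {"fn": "carry_out", "kwargs": {"moves": [[0,0,0,0.14,0.085],[0,0,0,0.28,0.085],[0,0,0,0.42,0.085],[0,0,0,0.56,0.085],[0,0,0.02,0.7,0.085],[0,0,0.04,0.7,0.085],[0,0,0.04,0.7,0.085],[0,0,0.04,0.7,0.085]]}}

```text
clock: 15.65
tcp_pos: [0.5562, -0.0561, 0.2561]
orientation: [-1.827, -2.554, 0.003]
contact_force: [0.1, 0.6, 0.2]
grip_width: 0.0851
gripper_force: 0.0
```

```bash
cat > t.py <<'E'
from h import *
o=r.get_obs();p=o['tcp_pos'];m=R.from_rotvec(o['orientation']).as_matrix()
e=np.array([.5569,-.0573])-p[:2]
print("p",p.round(4),"err tool",(m[:2,0]@e).round(4),(m[:2,1]@e).round(4),"yang",np.degrees(np.arctan2(m[1,1],m[0,1])).round(2))
print("F",o['contact_force'].round(1),"M",o['moment'].round(3),"w",o['grip_width'].round(4),o['gripper_force'].round(0),"t",o['clock'],"q",o['joints'].round(2))
E
python3 t.py
```

```text
p [ 0.5562 -0.0561  0.2561] err tool -0.0013 0.0003 yang 18.84Traceback (most recent call last):
  File "t.py", line 5, in <module>
    print("F",o['contact_force'].round(1),"M",o['moment'].round(3),"w",o['grip_width'].round(4),o['gripper_force'].round(0),"t",o['clock'],"q",o['joints'].round(2))
                                                                       ^^^^^^^^^^^^^^^^^^^^^
AttributeError: 'float' object has no attribute 'round'
```

>>> {"fn": "carry_out", "kwargs": {"moves": [[-0.001,0,0.02,0,0.085],[-0.001,0,0.04,0,0.085],[-0.001,0,0.054,0,0.085],[-0.001,0,0.058,0,0.085],[-0.001,0,0.058,0,0.065],[-0.001,0,0.058,0,0.045],[-0.001,0,0.058,0,0.04],[-0.001,0,0.058,0,0.04]], "force": 80}}

```text
clock: 16.45
tcp_pos: [0.5572, -0.0572, 0.1998]
orientation: [1.826, 2.555, 0.002]
contact_force: [-1.6, 0.3, 5.4]
grip_width: 0.0485
gripper_force: 81.5
```

```bash
sed -i "s/o\['grip_width'\].round(4),o\['gripper_force'\].round(0)/round(float(o['grip_width']),4),round(float(o['gripper_force']))/" t.py; python3 t.py
```

```text
p [ 0.5572 -0.0572  0.1998] err tool -0.0 -0.0003 yang 18.89
F [-1.6  0.3  5.4] M [-0.049  0.239 -0.001] w 0.0485 81 t 16.45 q [-0.49  0.67  0.64  2.01 -0.64  0.67  0.9 ]
```

>>> {"fn": "carry_out", "kwargs": {"moves": [[0,0,0,0.05,0.04],[0,0,0,0.1,0.04],[0,0,0,0.15,0.04],[0,0,0,0.2,0.04],[0,0,0,0.25,0.04],[0,0,0,0.3,0.04],[0,0,0,0.33,0.04],[0,0,0,0.33,0.04]]}}

```text
clock: 17.25
tcp_pos: [0.5575, -0.0571, 0.1998]
orientation: [2.221, 2.219, 0.002]
contact_force: [0.3, -0.6, 4.7]
grip_width: 0.0485
gripper_force: 81.5
```

```bash
python3 t.py
```

```text
p [ 0.5575 -0.0571  0.1998] err tool -0.0002 -0.0006 yang -0.04
F [ 0.3 -0.6  4.7] M [-0.011  0.02   0.027] w 0.0485 82 t 17.25 q [-0.54  0.7   0.72  2.01 -0.72  0.7   0.64]
```

>>> {"fn": "carry_out", "kwargs": {"moves": [[0,0,0,0.05,0.04],[0,0,0,0.1,0.04],[0,0,0,0.15,0.04],[0,0,0,0.2,0.04],[0,0,0,0.25,0.04],[0,0,0,0.3,0.04],[0,0,0,0.33,0.04],[0,0,0,0.36,0.04]]}}

```text
clock: 18.05
tcp_pos: [0.5575, -0.0571, 0.1998]
orientation: [2.576, 1.794, -0.0]
contact_force: [-1.1, -2.8, 5.8]
grip_width: 0.0485
gripper_force: 81.9
```

```bash
python3 t.py
```

```text
p [ 0.5575 -0.0571  0.1998] err tool -0.0004 -0.0005 yang -20.28
F [-1.1 -2.8  5.8] M [-0.543  0.326  2.288] w 0.0485 82 t 18.05 q [-0.6   0.74  0.81  2.02 -0.81  0.74  0.36]
```

A positive turn ran into a hard stop at 2.3 N m, so that is the wrong way, and it shows the spindle is locked. I'll turn the other way.

>>> {"fn": "carry_out", "kwargs": {"moves": [[0,0,0,-0.12,0.04],[0,0,0,-0.25,0.04],[0,0,0,-0.38,0.04],[0,0,0,-0.51,0.04],[0,0,0,-0.64,0.04],[0,0,0,-0.77,0.04],[0,0,0,-0.9,0.04],[0,0,0,-1.0,0.04]]}}

```text
clock: 18.85
tcp_pos: [0.5574, -0.0571, 0.1998]
orientation: [1.403, 2.809, 0.002]
contact_force: [-0.5, 0.4, 5.3]
grip_width: 0.0489
gripper_force: 81.7
```

```bash
python3 t.py
```

```text
p [ 0.5574 -0.0571  0.1998] err tool 0.0002 -0.0005 yang 36.92
F [-0.5  0.4  5.3] M [ 0.009  0.056 -0.1  ] w 0.0489 82 t 18.85 q [-0.43  0.64  0.56  2.01 -0.56  0.64  1.14]
```

>>> {"fn": "carry_out", "kwargs": {"moves": [[0,0,0,-0.13,0.04],[0,0,0,-0.26,0.04],[0,0,0,-0.39,0.04],[0,0,0,-0.52,0.04],[0,0,0,-0.65,0.04],[0,0,0,-0.78,0.04],[0,0,0,-0.9,0.04],[0,0,0,-1.0,0.04]]}}

```text
clock: 19.65
tcp_pos: [0.5576, -0.0571, 0.1998]
orientation: [-0.115, 3.137, -0.0]
contact_force: [-0.2, 0.6, 4.6]
grip_width: 0.0484
gripper_force: 81.7
```

```bash
python3 t.py
```

```text
p [ 0.5576 -0.0571  0.1998] err tool 0.0007 -0.0002 yang 94.2
F [-0.2  0.6  4.6] M [ 0.067 -0.051 -0.083] w 0.0484 82 t 19.65 q [-0.24  0.59  0.29  1.99 -0.29  0.6   1.9 ]
```

>>> {"fn": "carry_out", "kwargs": {"moves": [[0,0,0,-0.13,0.04],[0,0,0,-0.26,0.04],[0,0,0,-0.39,0.04],[0,0,0,-0.52,0.04],[0,0,0,-0.65,0.04],[0,0,0,-0.78,0.04],[0,0,0,-0.91,0.04],[0,0,0,-1.0,0.04]]}}

```text
clock: 20.45
tcp_pos: [0.5576, -0.057, 0.1998]
orientation: [-1.605, 2.698, -0.002]
contact_force: [-0.1, 0.9, 4.8]
grip_width: 0.0486
gripper_force: 81.6
```

```bash
python3 t.py
```

```text
p [ 0.5576 -0.057   0.1998] err tool 0.0006 0.0004 yang 151.5
F [-0.1  0.9  4.8] M [ 0.071  0.158 -0.156] w 0.0486 82 t 20.45 q [-0.03  0.57  0.03  1.98 -0.03  0.59  2.66]
```

>>> {"fn": "carry_out", "kwargs": {"moves": [[0,0,-0.0005,0,0.04],[0,0,-0.001,0,0.04],[0,0,-0.0015,0,0.04],[0,0,-0.002,0,0.04],[0,0,-0.0025,0,0.04],[0,0,-0.003,0,0.04],[0,0,-0.004,0,0.04],[0,0,-0.004,0,0.04]]}}

```text
clock: 21.25
tcp_pos: [0.5567, -0.0569, 0.2027]
orientation: [1.6, -2.703, -0.0]
contact_force: [0.9, 0.1, -2.1]
grip_width: 0.0485
gripper_force: 82.7
```

```bash
python3 t.py
```

```text
p [ 0.5567 -0.0569  0.2027] err tool 0.0002 -0.0004 yang 151.25
F [ 0.9  0.1 -2.1] M [-0.208 -0.047 -0.008] w 0.0485 83 t 21.25 q [-0.03  0.56  0.03  1.98 -0.03  0.6   2.66]
```

>>> {"fn": "carry_out", "kwargs": {"moves": [[0,0,-0.008,0,0.04],[0,0,-0.018,0,0.04],[0,0,-0.03,0,0.04],[0,0,-0.045,0,0.04],[0,0,-0.06,0,0.04],[0,0,-0.072,0,0.04],[0,0,-0.08,0,0.04],[0,0,-0.082,0,0.04]]}}

```text
clock: 22.05
tcp_pos: [0.557, -0.0569, 0.286]
orientation: [-1.6, 2.702, -0.001]
contact_force: [-0.2, -0.3, -1.9]
grip_width: 0.0481
gripper_force: 83.8
```

>>> {"fn": "carry_out", "kwargs": {"moves": [[0,0,0,0,0.04],[0,0,0,0,0.04],[0,0,0,0,0.04],[0,0,0,0,0.04],[0,0,0,0,0.04],[0,0,0,0,0.04],[0,0,0,0,0.04],[0,0,0,0,0.04]]}}

```text
clock: 22.85
tcp_pos: [0.5568, -0.057, 0.2847]
orientation: [1.601, -2.703, -0.0]
contact_force: [1.4, 0.7, -3.0]
grip_width: 0.0486
gripper_force: 83.8
```

```bash
python3 t.py; python3 - <<'E'
from h import *
t=r.grab_frame("top");s=r.grab_frame("scene")
cv2.imwrite("pics/m6.png",cv2.hconcat([cv2.resize(t[150:270,200:340,::-1],(420,360)),cv2.resize(s[130:290,200:360,::-1],(360,360))]))
E
```

```text
p [ 0.5568 -0.057   0.2847] err tool 0.0002 -0.0003 yang 151.26
F [ 1.4  0.7 -3. ] M [ 0.01  -0.027  0.019] w 0.0486 84 t 22.85 q [-0.04  0.43  0.04  1.94 -0.02  0.77  2.65]
```

View pics/m6.png

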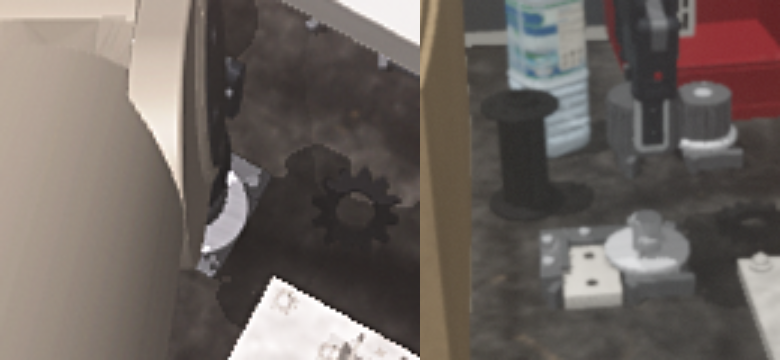

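The scene view shows the cap in the gripper, well clear above the bare post. The plate still sits in its slot against the bar, and the rear stand, core and disc haven't moved.

```bash
python3 -c "
from bench import r
print(r.hand_in())"
```

```text
the job is handed in; nothing more can be done
None
```

The job is handed in: the stop plate is home in the front stand's slot, and the cap (right-hand thread, loosened anticlockwise) is off and held upright and still about 0.1 m above the bench, clear of the spindle; the clock read about 23 s.

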